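Offer a pane up over its glazing frame with a suction lifter

ROBOT

A 6-joint arm with a two-finger parallel gripper is mounted at the origin on the work surface. World frame = base frame: x ahead of the robot, y to its left, z up, the work surface at z = 0. Lengths are in m, angles in rad, forces in N, time in s.
With the tool pointing down it reaches from about 0.375 to 0.975 m from the base axis. Payload 3.8 kg.
Tool frame: the origin (TCP) lies midway between the tips of the shut fingers; the grasp point (between the pads) lies 19 mm behind it; z points along the fingers, y is the line along which they close (so a half turn about z gives the same grasp; the last joint's range is limited). The gripper opens to 85 mm and grips with 20 to 120 N. Pads are 22 mm wide; open, the fingers measure 114 mm over their backs; the gripper's body (76 mm by 85 mm) begins 54 mm behind the grasp point. The pads swing forward as they close: fully open they stand 13 mm farther back than shut.
Start: joints at [-1.256, 0.264, 1.604, -0, 1.274, -0.037], TCP at [0.233, -0.634, 0.198] pointing down, gripper open.
Joint ranges: [-2.63, 2.63], [-0.94, 2.18], [0.31, 2.57], [-1.31, 4.45], [0, 2.66], [-2.55, 2.55]. Speed limits (rad/s): [2.57, 2.57, 3.14, 3.14, 3.14, 3.14].

INTERFACE

Orientations are given as a rotation vector (axis times angle).
In Python, from workcell import bot gives the robot as it stands.
- The arm moves only by the tool step_arm, never from a script. Its argument "motion" is a list of rows, each a list of 5 numbers: the finger opening in cm, from 0 to 8.54, then the shift along the tool's x, y, z in cm, then the turn about the tool's z in degrees. In form: [[claw, dx, dy, dz, twist], ...]. A call has 1 to 20 rows; each row is the pose to reach, as a shift and turn from the pose commanded when the call began, along the tool's axes at that moment; what a row does not reach only later rows make up. A row lasts 1/10 s, in which the tool goes at most 50 mm and 8.59 degrees, less where a joint would pass 70% of its speed; a pose out of reach is approached as far as the arm can. A call with a gripper value outside its range is refused whole. The fingers move at their own pace and stop on an object; "force" is the grip in N (left out, the last holds). Time passes only in rows, so rows that repeat a pose let the fingers close. It gives the time, the measured TCP pose, the force, the opening and the grip force at its end, in the units of the state.
- bot.read_state(): the state, without advancing time (a new reading comes with each control period).
- bot.read_camera(name): name is "scene" or "side" or "wrist"; returns (picture, depth): 420x560x3 uint8, red, green, blue; 420x560 float32, m along the optical axis (not along the pixel's ray), 0 where there is no reading.
- bot.calibration(name): a dict with "mtx" (3x3 intrinsics, pixels), "k1" (the pictures are not rectified: a ray, as slopes to the right and down, at radius r is drawn at 1 + k1 r^2 times it, then the intrinsics apply), "origin" and "orientation" of the camera in the world; the wrist camera has in their place "T_tool_cam" (4x4, takes a point from camera to tool coordinates, whose origin is the TCP and whose axes are the flange's). Camera axes: x right, y up, looking along -z (the intrinsics and any distortion apply to the point x, -y, -z); pixel columns grow to the right and rows downward; lengths in m; the calibration is good to about 2 mm. A picture is of the moment at which its call begins: read the wrist's pose just before it. calibration takes no time and is no camera call.
- bot.finish_job(): hands the job in; it is judged then, once.
The state is a dict: "time": time; "q": joint angles; "joint_vel": joint speeds; "joint_torque": joint torques, N m; "tool_pos": TCP position; "tcp_rot": TCP orientation; "wrist_force": force on the tool from outside, world axes, zero at the start; "torque": the same for the moment, N m; "width": opening from 0.0 (shut) to 1.0 (fully open); "grip_force": force on a finger pad.
Only numpy, scipy, OpenCV 4.12 (cv2) and the standard library are available. Lean on these libraries where they do the work, as an engineer would, in place of code of your own. Each camera call takes 0.05 s, during which the arm holds its last target. There are 200 camera calls.

TASK

Take the frosted glass pane by the handle of the suction lifter already locked onto it, lift it over the bundle of tubes lying across the bench and bring it above the one aluminium frame it was cut for. Stop with the pane level, square to that frame and with an even margin all round, about a centimetre above the frame's top edge, and finish there still holding it, so that a workmate can check the margins and pull the liner off the glazing tape. The pane must never touch the tubes or a frame (the tape grabs at first touch), and the tubes, both frames and the other things on the bench must not be shifted.

Things in the scene. Friction and masses are not known exactly. Their poses are not given: they have to be found in the camera images.
- pane_handle (a point): centre of the suction lifter's black, straight, level grip bar: 118 mm long (x), 22 mm wide (y), 22 mm high, on two uprights near its ends (18 mm wide, 86 mm between them); 22 mm free under it. Grasp it across its width from above, at its middle. 72 mm above the pane's underside and centred over it; z up
- pane_under (a point): centre of the underside of the frosted glass pane, flat on the bench at the start: 170 mm (x, the handle's direction) by 120 mm (y), 6 mm thick; half a turn makes no difference. The lifter's round rubber cup, 92 mm across, sits on its middle; cup and cup plate reach 27 mm up, the folded lever 39 mm
- pane: pane and lifter as one rigid loose piece of about 0.55 kg, balanced below the middle of the handle; origin and axes as pane_under
- frame_top (a point): centre of the frame the pane was cut for, level with its top edge, 30 mm above the bench; x along its long side, z up. Bare aluminium frame lying flat, rebate up: outside 218 x 168 mm, walls 16 mm; the rebate is 186 x 136 mm, so the pane has 8 mm clear on every side. Half a turn makes no difference
- frame: that frame; loose, 0.75 kg; origin in the middle of its underside
- small_frame_top (a point): the same point of the other frame, which is too small for the pane: same make and height, but square, outside 168 x 168 mm, rebate 136 x 136 mm
- small_frame: that smaller square frame; loose; origin in the middle of its underside
- tubes: banded bundle of four white 40 mm square tubes lying on the bench between the pane and the frames: 620 mm long (x axis), 80 mm wide (y), 80 mm high; loose, 1.6 kg; origin in the middle of its underside
- cartridge: sealant cartridge standing upright, 50 mm across, 283 mm high with its nozzle; origin in the middle of its underside; leave alone
- putty_tin: putty tin standing upright, 88 mm across, 87 mm high; origin in the middle of its underside; leave alone
- tape_measure: tape measure, 70 x 36 x 58 mm; origin in the middle of its underside; leave alone
- glass_cutter: brass-handled glass cutter lying on the bench, 145 mm long (x axis), 14 mm high; origin on the bench near its middle; leave alone
Not all that is in view belongs to the job. There is more than one size of the pane; the job needs the larger. What is shaped like the small_frame but purple is not meant.

How it is judged:
By the outcome, as a careful person would: the job done as asked, in the order asked, and still so for the second after the job is handed in, while the arm keeps its last pose, push and grip.
It also fails if it takes over 45 s, if anything falls off the work surface, if the arm or the gripper's body presses on something with over 40 N, if the wrist force passes 120 N, or if a joint passes its speed limit or range.

## Working session

There is one attempt and no reset: what is moved stays moved. The work goes in short steps, Python scripts to look and compute and a tool call to move; the robot and the scene stay as the last step left them, time stands still between calls to the robot, and variables do not carry over. Pictures are saved under pics/ and viewed, at most 10 in all, crops included, and the job is handed in when it is done.

Besides the shell and the picture viewer there is one more tool, called after "Request:" as name(argument=value, ...), one argument or row to a line, values as JSON. step_arm: Moves the arm, as the interface text tells. Its arguments: {"type":"object","properties":{"motion":{"type":"array","items":{"type":"array","items":{"type":"number"}}},"force":{"type":"number"}},"required":["motion"]}

```bash
mkdir -p pics
cat > h.py <<'E'
import numpy as np, cv2
from scipy.spatial.transform import Rotation as R
from workcell import bot
def grab(n):
    s=bot.read_state(); im,d=bot.read_camera(n); c=bot.calibration(n)
    if n=="wrist":
        T=np.eye(4); T[:3,:3]=R.from_rotvec(s["tcp_rot"]).as_matrix(); T[:3,3]=s["tool_pos"]
        T=T@np.array(c["T_tool_cam"])
    else:
        T=np.eye(4); o=np.array(c["orientation"]); T[:3,:3]=o if o.shape==(3,3) else R.from_rotvec(o).as_matrix(); T[:3,3]=c["origin"]
    return im,d,c,T
def rays(uv,c,T):
    uv=np.array(uv,float).reshape(-1,1,2); k=np.array([c["k1"],0,0,0.])
    p=cv2.undistortPoints(uv,np.array(c["mtx"],float),k).reshape(-1,2)
    return np.c_[p[:,0],-p[:,1],-np.ones(len(p))]@T[:3,:3].T
def onplane(uv,z,c,T):
    r=rays(uv,c,T); o=T[:3,3]; return o+r*((z-o[2])/r[:,2])[:,None]
def cloud(d,c,T):
    h,w=d.shape; u,v=np.meshgrid(np.arange(w),np.arange(h))
    r=rays(np.c_[u.ravel(),v.ravel()],c,T)
    return (T[:3,3]+r*d.reshape(-1,1)).reshape(h,w,3)
E
python3 - <<'E'
from h import *
for n in("scene","side","wrist"):
    im,d,c,T=grab(n); cv2.imwrite(f"pics/{n}0.png",im[...,::-1]); np.savez(f"{n}0.npz",im=im,d=d,T=T)
    print(n,T.round(3).tolist(),c["mtx"],c["k1"])
s=bot.read_state(); print(s)
E
```

```text
scene [[-0.607, -0.55, 0.574, 1.233], [0.795, -0.407, 0.45, 0.621], [-0.014, 0.729, 0.684, 0.944], [0.0, 0.0, 0.0, 1.0]] [[423.4603078    0.         286.0533101 ]
 [  0.         423.4603078  208.42069915]
 [  0.           0.           1.        ]] -0.05507083406365969
side [[-0.989, 0.098, -0.109, 0.349], [-0.146, -0.622, 0.769, 1.104], [0.008, 0.777, 0.63, 0.919], [0.0, 0.0, 0.0, 1.0]] [[482.04796684   0.         275.39632558]
 [  0.         482.04796684 209.40092658]
 [  0.           0.           1.        ]] -0.027787908410028195
wrist [[0.345, 0.896, 0.279, 0.304], [-0.939, 0.33, 0.1, -0.608], [-0.002, -0.296, 0.955, 0.372], [0.0, 0.0, 0.0, 1.0]] [[336.22529612   0.         276.74354943]
 [  0.         336.22529612 207.20867564]
 [  0.           0.           1.        ]] -0.014803832387861418
{'time': 0.15, 'q': array([-1.25588788e+00,  2.64570715e-01,  1.60507326e+00, -3.68678379e-05,
        1.27368489e+00, -3.68814916e-02]), 'joint_vel': array([ 0.00077915, -0.00332701, -0.00556662,  0.00038539,  0.0019101 ,
       -0.00137511]), 'joint_torque': array([ 6.84050283e-04, -5.15904343e+01, -3.67959058e+01, -6.55865506e-05,
        8.02918483e-03,  4.05464641e-05]), 'tool_pos': array([ 0.23239446, -0.63306812,  0.1972474 ]), 'tcp_rot': array([-3.09142777e+00, -5.49462012e-01,  4.32491066e-04]), 'wrist_force': array([-0.09498991, -0.15281291, -0.90763618]), 'torque': array([-0.0186955 , -0.03543025,  0.00193286]), 'grip_force': 0.0, 'width': 0.9997487328353449}
```

View pics/scene0.png

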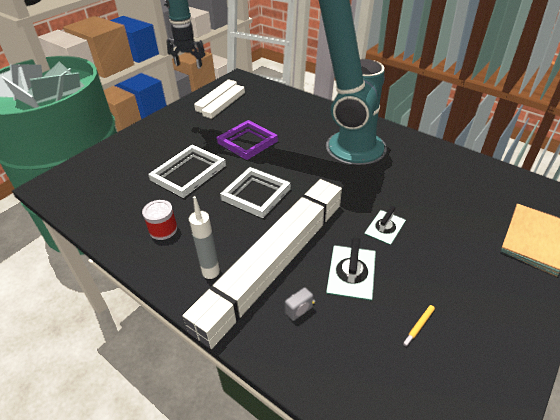

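View pics/side0.png

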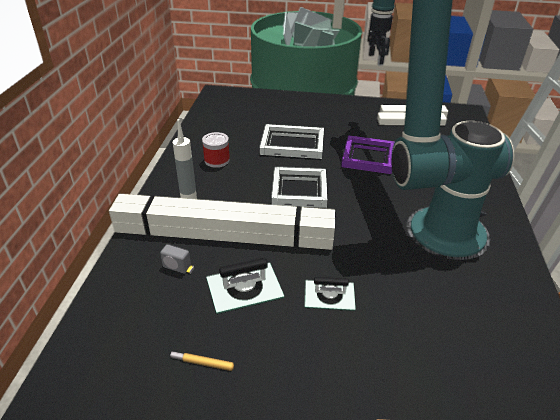

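Scene view: the candidates are the large pane (352,272) and the small pane (386,226). Frames are oblong white (187,170), square white (256,190) and purple (247,139). The tubes run (205,325)–(325,195), with the cartridge at (203,245). Side view: large pane (245,285), oblong frame (293,141), square frame (300,187). I choose the larger pane and the oblong frame, and will check both by measured size.

Run:
```python
from h import *
S={"scene":dict(pane=(335,285,.006),frame=(165,181,.03),sq=(235,200,.03),small=(375,232,.006)),"side":dict(pane=(222,295,.006),frame=(270,151,.03),sq=(285,196,.03))}
for n,dd in S.items():
    f=np.load(n+"0.npz"); im,d,T=f["im"],f["d"],f["T"]; c=bot.calibration(n); P=cloud(d,c,T)
    br=(im.min(2)>110).astype(np.uint8); _,lab,st,_=cv2.connectedComponentsWithStats(br)
    for k,(u,v,z) in dd.items():
        w=lab[v-6:v+7,u-6:u+7]; w=w[w>0]
        if len(w)==0: print(n,k,"none"); continue
        l=np.bincount(w).argmax(); m=lab==l
        q=P[m]; q=q[(abs(q[:,2]-z)<.006)]
        print(n,k,st[l],"cloud",cv2.minAreaRect((q[:,:2]*1000).astype(np.float32)), "medz",np.median(q[:,2]))
        ys,xs=np.nonzero(m); w=onplane(np.c_[xs,ys],z,c,T)
        print("    ray",cv2.minAreaRect((w[:,:2]*1000).astype(np.float32)))
    # tubes / tall things: heights on the bench
    if n=="scene":
        q=P[(P[...,2]>.07)&(P[...,2]<.09)&(br>0)]; q=q[(q[:,0]>.2)&(q[:,0]<1.1)&(abs(q[:,1])<.5)]
        print("tubes",cv2.minAreaRect((q[:,:2]*1000).astype(np.float32)),np.percentile(q,[2,50,98],axis=0).round(3).tolist())
        print("cart",P[245,203],"tin",P[206,158],"tape",P[300,299])
    im2=cv2.resize(im[235:315,310:420] if n=="scene" else im[240:320,190:370],None,fx=5 if n=="scene" else 4,fy=5 if n=="scene" else 4); cv2.imwrite(f"pics/{n}_crop.png",im2[...,::-1])
```

```text
scene pane [ 326  245   50   55 1699] cloud ((536.2866821289062, 304.185546875), (179.94789123535156, 123.92121887207031), 26.56204605102539) medz 0.004961943659773649
    ray ((537.5950927734375, 305.0005187988281), (174.89381408691406, 123.683349609375), 26.093822479248047)
scene frame [ 148  144   78   54 1407] cloud ((500.04901123046875, -398.4016418457031), (225.36083984375, 176.50955200195312), 2.0877175331115723) medz 0.028697484058197165
    ray ((509.9329833984375, -385.38861083984375), (238.5604705810547, 196.67068481445312), 1.6705646514892578)
scene sq [ 220  167   71   51 1374] cloud ((445.4105224609375, -124.23503875732422), (174.3382568359375, 171.33897399902344), 5.210794925689697) medz 0.028815101572452262
    ray ((455.7982482910156, -116.04573822021484), (192.53973388671875, 187.83218383789062), 5.195321559906006)
scene small [365 210  41  34 627] cloud ((323.08251953125, 297.20428466796875), (130.14317321777344, 88.1257553100586), 4.4362921714782715) medz 0.0037087267402883817
    ray ((325.09552001953125, 298.1934814453125), (124.40162658691406, 87.80587005615234
[... 467 characters left out ...]
 medz 0.005744465017687661
    ray ((539.6713256835938, 302.9827880859375), (171.43716430664062, 122.9903564453125), 26.06686019897461)
side frame [ 260  124   64   35 1061] cloud ((502.6703186035156, -403.1148681640625), (218.42617797851562, 182.83799743652344), 2.0835797786712646) medz 0.029007260705892657
    ray ((501.837646484375, -379.32623291015625), (218.54754638671875, 211.47325134277344), 2.0199925899505615)
side sq [ 146  167  189   82 8331] cloud ((594.2389526367188, -30.601516723632812), (511.2762756347656, 356.37054443359375), 2.7150731086730957) medz 0.029579619961207948
    ray ((603.73193359375, -18.120193481445312), (542.3324584960938, 380.2136535644531), 2.484398365020752)
```

View pics/scene_crop.png

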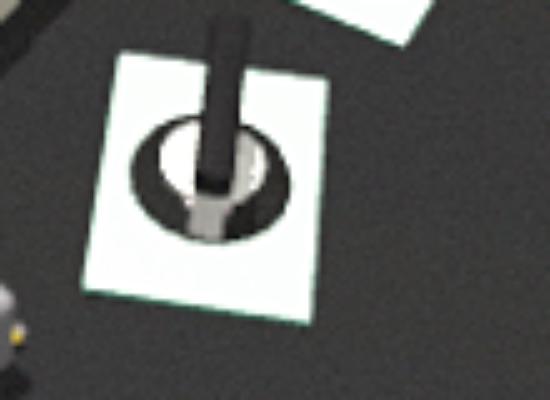

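The crop shows the large pane with the lifter's bar along its long side (measured about 172 x 123 mm). The oblong frame measures about 218 x 177 mm, so both choices hold.

```bash
cat >> h.py <<'E'
def go(x,y,z,yaw):
    s=bot.read_state(); M=R.from_rotvec(s["tcp_rot"]).as_matrix()
    d=M.T@(np.array([x,y,z])-s["tool_pos"]); cy=np.degrees(np.arctan2(M[1,0],M[0,0]))
    print("t",s["time"],"pos",s["tool_pos"].round(4),"yaw",cy.round(2),"tilt",M[:,2].round(4),"shift cm",(d*100).round(2),"twist",round(cy-yaw,2))
E
python3 -c "
from h import *
go(.5385,.304,.2,26.1)"
```

```text
t 0.15 pos [ 0.2324 -0.6331  0.1972] yaw 20.16 tilt [-6.0e-04  1.6e-03 -1.0e+00] shift cm [ 61.03 -77.42  -0.14] twist -5.94
```

Request:
step_arm(
  motion=[
    [8.5, 3, -3.9, -1, 0],
    [8.5, 6.1, -7.7, -2, -1],
    [8.5, 9.2, -11.6, -2, -1],
    [8.5, 12.2, -15.5, -2, -2],
    [8.5, 15.3, -19.4, -2, -2],
    [8.5, 18.3, -23.2, -2, -3],
    [8.5, 21.4, -27.1, -2, -3],
    [8.5, 24.4, -31, -2, -4],
    [8.5, 27.5, -34.8, -2, -4],
    [8.5, 30.5, -38.7, -2, -5],
    [8.5, 33.6, -42.6, -2, -5],
    [8.5, 36.6, -46.4, -2, -5.9],
    [8.5, 39.7, -50.3, -2, -5.9],
    [8.5, 42.7, -54.2, -2, -5.9],
    [8.5, 45.8, -58, -2, -5.9],
    [8.5, 48.8, -61.9, -2, -5.9],
    [8.5, 51.9, -65.8, -2, -5.9],
    [8.5, 54.9, -69.7, -2, -5.9],
    [8.5, 58, -73.5, -1, -5.9],
    [8.5, 61, -77.4, 0, -5.9],
  ],
  force=80,
)

```text
time: 2.15
tool_pos: [0.5389, 0.3051, 0.1982]
tcp_rot: [3.061, 0.709, 0.001]
wrist_force: [1.2, -0.2, 0.1]
width: 0.997
grip_force: 0.0
```

Run:
```python
from h import *
go(.5385,.304,.2,26.1)
im,d,c,T=grab("wrist"); cv2.imwrite("pics/w1.png",im[...,::-1]); np.savez("w1.npz",im=im,d=d,T=T)
go(.5385,.304,.2,26.1)
```

```text
t 2.15 pos [0.5389 0.3051 0.1982] yaw 26.08 tilt [ 9.e-04  2.e-04 -1.e+00] shift cm [-0.09  0.08 -0.18] twist -0.02
t 2.2 pos [0.5395 0.3116 0.1949] yaw 26.2 tilt [-0.0011  0.0046 -1.    ] shift cm [-0.43  0.64 -0.52] twist 0.1
```

View pics/w1.png

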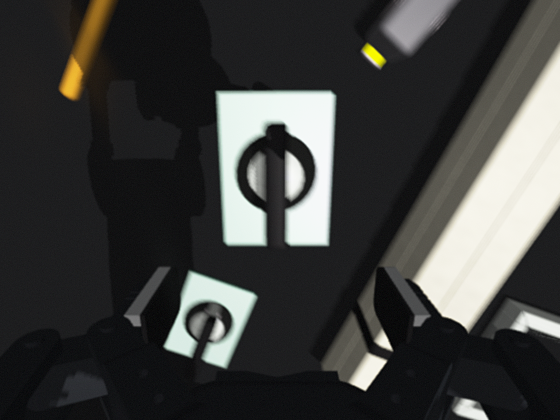

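Wrist view: the large pane is centred at about (277,168), with the bar running vertically from (277,128) to (277,245). The small pane is at (210,318). The arm was still settling, so I hold briefly and measure.

Request:
step_arm(
  motion=[
    [8.5, 0, 0, 0, 0],
    [8.5, 0, 0, 0, 0],
    [8.5, 0, 0, 0, 0],
    [8.5, 0, 0, 0, 0],
  ],
)

```text
time: 2.6
tool_pos: [0.5386, 0.3016, 0.1992]
tcp_rot: [-3.061, -0.706, -0.002]
wrist_force: [-0.6, 0.7, -0.6]
width: 0.996
grip_force: 0.0
```

Run:
```python
from h import *
im,d,c,T=grab("wrist"); P=cloud(d,c,T)
br=(im.min(2)>110).astype(np.uint8); _,lab,st,_=cv2.connectedComponentsWithStats(br)
go(.5385,.304,.2,26.1)
for l in range(1,len(st)):
    if st[l][4]<3000: continue
    m=(lab==l); ys,xs=np.nonzero(m); w=onplane(np.c_[xs,ys],.006,c,T)
    q=P[m]; print(st[l],np.median(q[:,2]),cv2.minAreaRect((w[:,:2]*1000).astype(np.float32)))
q=P[(P[...,2]>.076)&(P[...,2]<.092)]; q=q[np.hypot(q[:,0]-.5385,q[:,1]-.304)<.08]
print("bar",len(q),q.mean(0),cv2.minAreaRect((q[:,:2]*1000).astype(np.float32)))
```

```text
t 2.65 pos [0.5386 0.3017 0.1993] yaw 25.96 tilt [ 1.2e-03  5.0e-04 -1.0e+00] shift cm [ 0.09 -0.21 -0.07] twist -0.14
[  414    47   146   282 16999] 0.07897982543038007 ((622.8616943359375, 46.20756530761719), (322.2217102050781, 100.25044250488281), 2.340824604034424)
[  217    92   117   153 10630] 0.005400356069221013 ((539.064697265625, 303.35943603515625), (170.9419708251953, 121.45738220214844), 26.154870986938477)
[ 164  272   92   96 3432] 0.003486170400961608 ((326.9393005371094, 296.06744384765625), (121.38641357421875, 86.10020446777344), 4.302183628082275)
bar 3007 [0.54198433 0.30522227 0.08168176] ((538.645263671875, 303.9486999511719), (116.71448516845703, 21.62788200378418), 26.465900421142578)
```

Request:
step_arm(
  motion=[
    [8.5, 0.1, -0.15, 2, -0.2],
    [8.5, 0.1, -0.15, 4, -0.2],
    [8.5, 0.1, -0.15, 6, -0.2],
    [8.5, 0.1, -0.15, 8, -0.2],
    [8.5, 0.1, -0.15, 10, -0.2],
    [8.5, 0.1, -0.15, 11.5, -0.2],
    [8.5, 0.1, -0.15, 13, -0.2],
    [8.5, 0.1, -0.15, 14, -0.2],
    [8.5, 0.1, -0.15, 14.8, -0.2],
    [8.5, 0.1, -0.15, 14.8, -0.2],
    [8.5, 0.1, -0.15, 14.8, -0.2],
    [8.5, 0.1, -0.15, 14.8, -0.2],
  ],
)

```text
time: 3.85
tool_pos: [0.5394, 0.3051, 0.0513]
tcp_rot: [-3.059, -0.714, -0.002]
wrist_force: [0.2, 0.9, 0.3]
width: 0.996
grip_force: 0.0
```

```bash
python3 -c "
from h import *
go(.539,.3035,.051,26.2)"
```

```text
t 3.85 pos [0.5394 0.3051 0.0513] yaw 26.26 tilt [ 1.5e-03  7.0e-04 -1.0e+00] shift cm [-0.11  0.13  0.03] twist 0.06
```

Request:
step_arm(
  motion=[
    [8.5, -0.1, 0.1, 0, 0],
    [8.5, -0.1, 0.1, 0, 0],
    [5, -0.1, 0.1, 0, 0],
    [3, -0.1, 0.1, 0, 0],
    [2, -0.1, 0.1, 0, 0],
    [1.5, -0.1, 0.1, 0, 0],
    [1.5, -0.1, 0.1, 0, 0],
    [1.5, -0.1, 0.1, 0, 0],
    [1.5, -0.1, 0.1, 0, 0],
    [1.5, -0.1, 0.1, 0, 0],
  ],
  force=90,
)

```text
time: 4.85
tool_pos: [0.5383, 0.3034, 0.0504]
tcp_rot: [-3.059, -0.714, -0.0]
wrist_force: [0.4, 0.3, 0.4]
width: 0.173
grip_force: 0.1
```

The fingers reached 15 mm with no grip force, so the bar is not between them. I need a look.

Run:
```python
from h import *
im,d,c,T=grab("wrist"); a=cv2.convertScaleAbs(im,alpha=1.5,beta=25)[...,::-1]
b,d2,c2,T2=grab("side"); b=cv2.resize(b[170:330,150:370],(770,560))[...,::-1]
cv2.imwrite("pics/w2.png",a); cv2.imwrite("pics/s2.png",cv2.convertScaleAbs(b,alpha=1.4,beta=20)); print(bot.read_state())
```

```text
{'time': 4.95, 'q': array([4.72896491e-01, 2.86663713e-01, 1.86496803e+00, 3.78318398e-05,
       9.89887045e-01, 1.58544000e+00]), 'joint_vel': array([-0.00137106, -0.0017568 ,  0.00092925, -0.00083709, -0.00106358,
        0.00094801]), 'joint_torque': array([-1.90769602e-02, -4.79286933e+01, -3.19416904e+01, -9.15027922e-03,
        3.78926843e-02,  8.15019075e-05]), 'tool_pos': array([0.53827369, 0.30337208, 0.05034949]), 'tcp_rot': array([-3.05944785e+00, -7.13497269e-01, -1.00611383e-04]), 'wrist_force': array([ 0.84835105, -0.13409353, -0.24898731]), 'torque': array([-0.0197824 , -0.06758453, -0.00325894]), 'grip_force': 0.11480837711133063, 'width': 0.17647151012271406}
```

View pics/w2.png

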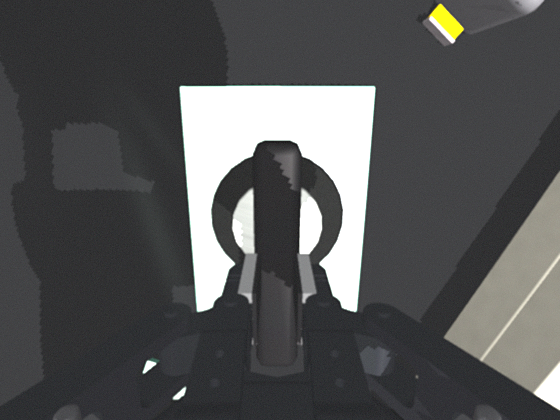

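View pics/s2.png

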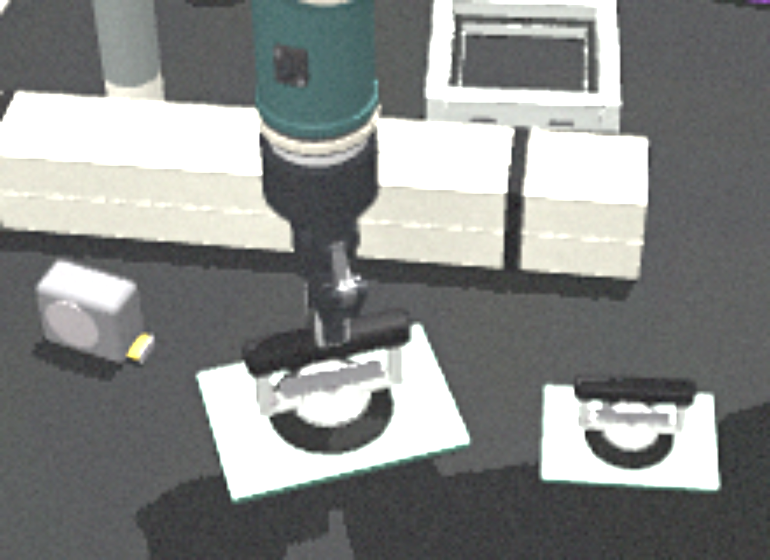

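The wrist view shows the bar lying correctly between the pads (pad faces at x≈257 and 300, bar 255–299). The side view shows the fingers at the middle of the bar. They seem to have just reached it, so I command them fully shut.

Request:
step_arm(
  motion=[
    [0, 0, 0, 0, 0],
    [0, 0, 0, 0, 0],
    [0, 0, 0, 0, 0],
    [0, 0, 0, 0, 0],
    [0, 0, 0, 0, 0],
  ],
  force=90,
)

```text
time: 5.45
tool_pos: [0.5382, 0.3033, 0.0503]
tcp_rot: [3.059, 0.714, -0.0]
wrist_force: [-0.2, 1.0, -0.2]
width: 0.002
grip_force: 0.0
```

Run:
```python
from h import *
np.set_printoptions(suppress=True,linewidth=200)
im,d,c,T=grab("wrist"); P=cloud(d,c,T); print(T.round(3).tolist(), c["T_tool_cam"])
for v in (180,230,260,280,300,330,350): print(v,[ (u,*P[v,u].round(3),im[v,u].tolist()) for u in (240,265,277,290,315)])
# project TCP into wrist
def proj(p):
    q=np.linalg.inv(T)@np.r_[p,1]; x,y=q[0]/-q[2],-q[1]/-q[2]; s=1+c["k1"]*(x*x+y*y); m=np.array(c["mtx"]); return m[0,0]*x*s+m[0,2],m[1,1]*y*s+m[1,2]
print(proj(bot.read_state()["tool_pos"]),proj([.539,.3035,.083]))
b,d2,c2,T2=grab("side");Q=cloud(d2,c2,T2)
for v in range(240,292,4): print(v,Q[v,246].round(3),b[v,246])
a=cv2.convertScaleAbs(im[100:400,130:430],alpha=1.5,beta=25); e=cv2.convertScaleAbs(b[200:310,190:300],alpha=1.4,beta=20)
cv2.imwrite("pics/c3.png",np.hstack([cv2.resize(a,(400,400)),cv2.resize(e,(400,400))])[...,::-1])
```

```text
[[0.443, 0.856, 0.266, 0.606], [-0.897, 0.423, 0.131, 0.336], [-0.0, -0.296, 0.955, 0.225], [0.0, 0.0, 0.0, 1.0]] [[ 0.00057993  0.95515195  0.29611555  0.07550284]
 [ 0.99999978 -0.00064655  0.00012706  0.00034273]
 [ 0.00031282  0.29611541 -0.95515212 -0.17492357]
 [ 0.          0.          0.          1.        ]]
180 [(240, np.float64(0.553), np.float64(0.337), np.float64(0.014), [16, 16, 14]), (265, np.float64(0.575), np.float64(0.327), np.float64(0.082), [17, 15, 16]), (277, np.float64(0.577), np.float64(0.322), np.float64(0.082), [16, 16, 16]), (290, np.float64(0.58), np.float64(0.317), np.float64(0.082), [58, 56, 56]), (315, np.float64(0.574), np.float64(0.293), np.float64(0.012), [14, 15, 16])]
230 [(240, np.float64(0.526), np.float64(0.323), np.float64(0.024), [199, 204, 198]), (265, np.float64(0.554), np.float64(0.317), np.float64(0.083), [16, 13, 15]), (277, np.float64(0.557), np.float64(0.312), np.float64(0.082), [14, 14, 14]), (290, np.float64(0.559), np.float64(0.307), np.float64(0.083), [14, 16, 17]), (315, np.float64(0.547), np.float64(0.28), np.float64(0.024), [239,
[... 1878 characters left out ...]
loat64(0.147), [12, 15, 15]), (315, np.float64(0.558), np.float64(0.302), np.float64(0.156), [15, 19, 18])]
(np.float64(276.17448523949867), np.float64(243.25914118953344)) (np.float64(276.4433937686975), np.float64(269.41755889997967))
240 [0.522 0.337 0.196] [83 83 84]
244 [0.522 0.342 0.188] [90 90 90]
248 [0.52  0.349 0.183] [87 87 88]
252 [0.519 0.356 0.178] [87 88 87]
256 [0.518 0.364 0.173] [26 29 29]
260 [0.53  0.313 0.109] [28 29 34]
264 [0.53  0.313 0.095] [33 38 37]
268 [0.531 0.31  0.078] [27 29 26]
272 [0.531 0.312 0.067] [56 55 53]
276 [0.535 0.299 0.039] [95 94 97]
280 [0.533 0.309 0.035] [107 105 105]
284 [0.532 0.315 0.026] [176 180 175]
288 [0.53  0.326 0.025] [255 255 255]
```

View pics/c3.png

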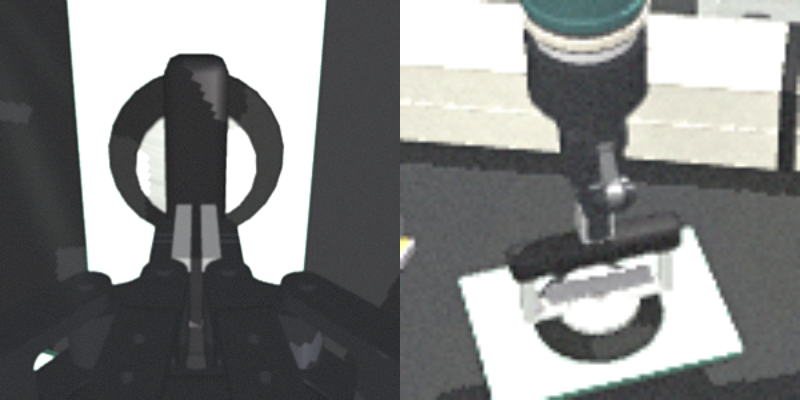

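The shut fingertips are just above the bar: tips at z≈0.088 by wrist depth, against a reported TCP of 0.050. So the real tips sit about 37 mm short of the reported TCP, though alignment over the bar is good. I reopen, go 3.5 cm lower and grip.

Request:
step_arm(
  motion=[
    [8.5, 0, 0, 0, 0],
    [8.5, 0, 0, 0, 0],
    [8.5, 0, 0, 0, 0],
    [8.5, 0, 0, 0, 0],
    [8.5, 0, 0, 0, 0],
    [8.5, 0, 0, 0, 0],
    [8.5, 0, 0, 0.6, 0],
    [8.5, 0, 0, 1.2, 0],
    [8.5, 0, 0, 1.8, 0],
    [8.5, 0, 0, 2.4, 0],
    [8.5, 0, 0, 3, 0],
    [8.5, 0, 0, 3.5, 0],
    [8.5, 0, 0, 3.5, 0],
    [8.5, 0, 0, 3.5, 0],
  ],
)

```text
time: 6.95
tool_pos: [0.5382, 0.3033, 0.0152]
tcp_rot: [3.059, 0.714, -0.0]
wrist_force: [0.3, 0.1, 0.0]
width: 0.994
grip_force: 0.0
```

Request:
step_arm(
  motion=[
    [1, 0, 0, 0, 0],
    [1, 0, 0, 0, 0],
    [1, 0, 0, 0, 0],
    [1, 0, 0, 0, 0],
    [1, 0, 0, 0, 0],
    [1, 0, 0, 0, 0],
    [1, 0, 0, 0, 0],
    [1, 0, 0, 0, 0],
  ],
  force=90,
)

```text
time: 7.75
tool_pos: [0.5385, 0.3036, 0.0158]
tcp_rot: [-3.059, -0.713, -0.001]
wrist_force: [-0.4, 0.3, 4.3]
width: 0.248
grip_force: 88.8
```

Run:
```python
from h import *
go(.539,.3035,.016,26.2)
im,d,c,T=grab("wrist"); P=cloud(d,c,T)
for v in range(225,300,10): print(v,[P[v,u].round(3).tolist() for u in (248,277,306)])
im=cv2.convertScaleAbs(im[100:400,80:480],alpha=1.5,beta=25);cv2.imwrite("pics/w4.png",im[...,::-1])
```

```text
t 7.75 pos [0.5385 0.3036 0.0158] yaw 26.25 tilt [ 6.e-04  5.e-04 -1.e+00] shift cm [ 0.04  0.03 -0.02] twist 0.05
225 [[0.565, 0.328, 0.079], [0.57, 0.319, 0.082], [0.574, 0.309, 0.079]]
235 [[0.561, 0.326, 0.079], [0.567, 0.317, 0.083], [0.57, 0.307, 0.078]]
245 [[0.558, 0.324, 0.078], [0.564, 0.316, 0.082], [0.567, 0.305, 0.078]]
255 [[0.554, 0.323, 0.078], [0.561, 0.314, 0.083], [0.563, 0.304, 0.078]]
265 [[0.551, 0.321, 0.079], [0.557, 0.312, 0.082], [0.559, 0.301, 0.077]]
275 [[0.547, 0.319, 0.079], [0.553, 0.31, 0.082], [0.553, 0.298, 0.072]]
285 [[0.543, 0.318, 0.079], [0.549, 0.308, 0.082], [0.553, 0.298, 0.08]]
295 [[0.541, 0.316, 0.082], [0.546, 0.307, 0.083], [0.552, 0.298, 0.086]]
```

View pics/w4.png

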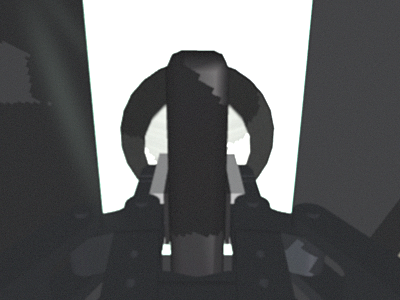

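The grip is good (89 N, 21 mm, bar between the pads). I lift 15 cm.

Request:
step_arm(
  motion=[
    [1, 0, 0, -0.3, 0],
    [1, 0, 0, -0.8, 0],
    [1, 0, 0, -1.6, 0],
    [1, 0, 0, -2.6, 0],
    [1, 0, 0, -3.8, 0],
    [1, 0, 0, -5, 0],
    [1, 0, 0, -6.2, 0],
    [1, 0, 0, -7.4, 0],
    [1, 0, 0, -8.6, 0],
    [1, 0, 0, -9.8, 0],
    [1, 0, 0, -11, 0],
    [1, 0, 0, -12.2, 0],
    [1, 0, 0, -13.3, 0],
    [1, 0, 0, -14.2, 0],
    [1, 0, 0, -14.8, 0],
    [1, 0, 0, -15, 0],
    [1, 0, 0, -15, 0],
    [1, 0, 0, -15, 0],
  ],
  force=100,
)

```text
time: 9.6
tool_pos: [0.5378, 0.3031, 0.1647]
tcp_rot: [3.059, 0.713, -0.002]
wrist_force: [-0.5, -0.1, -5.1]
width: 0.24
grip_force: 97.8
```

Run:
```python
from h import *
go(.505,-.2,.166,2.1)
im,d,c,T=grab("wrist"); P=cloud(d,c,T)
m=(im.min(2)>130)&(d<.25); ys,xs=np.nonzero(m); M=np.linalg.inv(T)
z=P[m]; A=np.c_[z[:,:2],np.ones(len(z))]
g=z[(abs(z[:,2]-np.median(z[:,2]))<.006)]; A=np.c_[g[:,:2],np.ones(len(g))]; print("plane",np.linalg.lstsq(A,g[:,2],rcond=None)[0],np.median(z[:,2]))
b,d2,c2,T2=grab("side"); Q=cloud(d2,c2,T2); m=(b.min(2)>130)&(abs(Q[...,2]-.156)<.02)&(Q[...,1]>.15); g=Q[m]; print(len(g)); A=np.c_[g[:,:2],np.ones(len(g))]; print(np.linalg.lstsq(A,g[:,2],rcond=None)[0],np.median(g,0))
```

```text
t 9.6 pos [0.5378 0.3031 0.1647] yaw 26.25 tilt [-1.e-03 -5.e-04 -1.e+00] shift cm [-25.2   43.67  -0.1 ] twist 24.15
plane [-0.0015947  -0.00037973  0.15516924] 0.15416371925388575
1686
[-0.00276166 -0.00480515  0.1598235 ] [0.53809698 0.31915775 0.1547135 ]
```

Lifted and level (underside about 0.148). Now the transit over the tubes.

Request:
step_arm(
  motion=[
    [1, -0.3, 0.4, 0, 0.2],
    [1, -0.9, 1.5, 0, 0.8],
    [1, -1.9, 3.3, 0, 1.8],
    [1, -3.2, 5.6, 0, 3.1],
    [1, -4.7, 8.2, 0, 4.5],
    [1, -6.3, 11, 0, 6.1],
    [1, -8, 13.9, 0, 7.7],
    [1, -9.7, 16.8, 0, 9.3],
    [1, -11.4, 19.7, 0, 10.9],
    [1, -13.1, 22.7, 0, 12.5],
    [1, -14.8, 25.7, 0, 14.2],
    [1, -16.5, 28.6, 0, 15.8],
    [1, -18.2, 31.5, 0, 17.4],
    [1, -19.9, 34.4, 0, 19],
    [1, -21.4, 37.1, 0, 20.5],
    [1, -22.8, 39.5, 0, 21.8],
    [1, -23.9, 41.4, 0, 22.9],
    [1, -24.7, 42.8, 0, 23.7],
    [1, -25.1, 43.5, 0, 24.1],
    [1, -25.2, 43.7, 0, 24.1],
  ],
)

```text
time: 11.7
tool_pos: [0.5052, -0.2007, 0.1653]
tcp_rot: [-3.141, -0.057, 0.0]
wrist_force: [0.5, 0.8, -5.0]
width: 0.243
grip_force: 98.3
```

Request:
step_arm(
  motion=[
    [1, 0, 0, 0, 0],
    [1, 0, 0, 0, 0],
    [1, 0, 0, 0, 0],
    [1, 0, 0, 0, 0],
  ],
)

```text
time: 12.1
tool_pos: [0.5057, -0.1993, 0.1653]
tcp_rot: [-3.141, -0.061, 0.0]
wrist_force: [-0.2, -0.4, -5.2]
width: 0.245
grip_force: 98.3
```

Run:
```python
from h import *
go(.501,-.401,.166,2.1)
for n in("wrist","scene","side"):
    im,d,c,T=grab(n); np.savez(n+"5.npz",im=im,d=d,T=T); P=cloud(d,c,T)
    m=(abs(P[...,2]-.029)<.008)&(im.min(2)>90)&(abs(P[...,0]-.5)<.16)&(abs(P[...,1]+.4)<.13)
    q=(P[m][:,:2]*1000).astype(np.float32); print(n,len(q),np.median(P[m][:,2]),cv2.minAreaRect(q))
    if n=="wrist": cv2.imwrite("pics/w5.png",im[...,::-1])
```

```text
t 12.1 pos [ 0.5057 -0.1993  0.1653] yaw 2.22 tilt [-0.e+00  2.e-04 -1.e+00] shift cm [-1.25 20.14 -0.07] twist 0.12
wrist 9483 0.029132888961203807 ((501.9464111328125, -401.7071533203125), (218.9330291748047, 168.52572631835938), 2.198164701461792)
scene 603 0.02845799932033466 ((502.254638671875, -398.334716796875), (222.76425170898438, 177.3414764404297), 2.7915618419647217)
side 398 0.02821046891885698 ((502.800048828125, -396.93841552734375), (221.37850952148438, 176.0303497314453), 4.131873607635498)
```

View pics/w5.png

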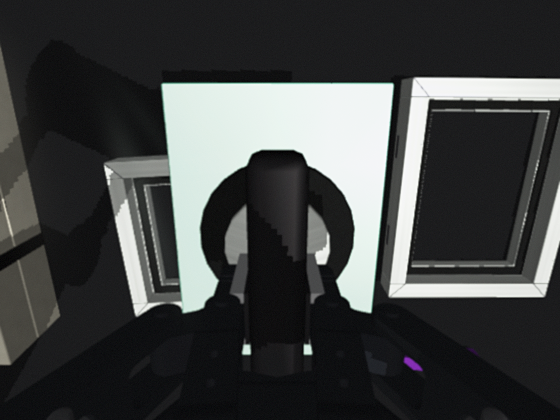

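Wrist view: the oblong frame's full outline is in sight, (383–560, 77–297). It measures 218.9 x 168.5 mm at (0.502, -0.4017), yaw 2.2°. The held pane is symmetric about the tool with its top edge level at row 83. I move above the frame.

Request:
step_arm(
  motion=[
    [1, -0.1, 0.4, 0, 0],
    [1, -0.2, 1.3, 0, 0],
    [1, -0.3, 2.8, 0, 0],
    [1, -0.4, 4.6, 0, 0],
    [1, -0.5, 6.5, 0, 0],
    [1, -0.6, 8.5, 0, 0],
    [1, -0.7, 10.5, 0, 0],
    [1, -0.8, 12.5, 0, 0],
    [1, -0.9, 14.5, 0, 0],
    [1, -1, 16.4, 0, 0],
    [1, -1.1, 18, 0, 0],
    [1, -1.2, 19.2, 0, 0],
    [1, -1.2, 19.9, 0, 0],
    [1, -1.2, 20.2, 0, 0],
    [1, -1.2, 20.2, 0, 0],
    [1, -1.2, 20.2, 0, 0],
    [1, -1.2, 20.2, 0, 0],
  ],
)

```text
time: 13.95
tool_pos: [0.5013, -0.4016, 0.1653]
tcp_rot: [-3.141, -0.06, 0.0]
wrist_force: [-0.0, 0.3, -5.4]
width: 0.245
grip_force: 98.3
```

```bash
python3 -c "
from h import *
go(.5015,-.4015,.056,2.2)"
```

```text
t 13.95 pos [ 0.5013 -0.4016  0.1653] yaw 2.2 tilt [-1.e-04  4.e-04 -1.e+00] shift cm [ 0.02 -0.   10.93] twist 0.0
```

Request:
step_arm(
  motion=[
    [1, 0, 0, 0.4, 0],
    [1, 0, 0, 1.2, 0],
    [1, 0, 0, 2.2, 0],
    [1, 0, 0, 3.2, 0],
    [1, 0, 0, 4.2, 0],
    [1, 0, 0, 5.2, 0],
    [1, 0, 0, 6.2, 0],
    [1, 0, 0, 7.2, 0],
    [1, 0, 0, 8.1, 0],
    [1, 0, 0, 8.8, 0],
    [1, 0, 0, 9.3, 0],
    [1, 0, 0, 9.5, 0],
    [1, 0, 0, 9.5, 0],
    [1, 0, 0, 9.5, 0],
    [1, 0, 0, 9.5, 0],
  ],
)

```text
time: 15.45
tool_pos: [0.5016, -0.4027, 0.071]
tcp_rot: [3.14, 0.059, 0.001]
wrist_force: [0.8, -0.1, -4.7]
width: 0.247
grip_force: 98.4
```

Run:
```python
from h import *
go(.5015,-.4015,.056,2.2)
im,d,c,T=grab("wrist"); P=cloud(d,c,T); cv2.imwrite("pics/w6.png",im[...,::-1]); np.savez("w6.npz",im=im,d=d,T=T)
zg=bot.read_state()["tool_pos"][2]-.0158+.006
yaw=np.radians(2.2); Rz=np.array([[np.cos(yaw),np.sin(yaw)],[-np.sin(yaw),np.cos(yaw)]])
br=im.min(2)>110
for nm,z,m in(("glass",zg,br&(abs(P[...,2]-zg)<.006)),("frame",.03,br&(abs(P[...,2]-.03)<.006))):
    ys,xs=np.nonzero(m); w=onplane(np.c_[xs,ys],z,c,T)[:,:2]-[.5019,-.4017]; w=w@Rz.T*1000
    print(nm,np.median(P[m][:,2]),z,"x pct",np.percentile(w[:,0],[0,.5,99.5,100]).round(1),"y",np.percentile(w[:,1],[0,.5,99.5,100]).round(1))
    g=P[m]; print(np.linalg.lstsq(np.c_[g[:,:2],np.ones(len(g))],g[:,2],rcond=None)[0].round(4))
    for xx in(-20,0,20,40,60,80): 
        s=w[abs(w[:,0]-xx)<2]; 
        if len(s): print("  ",xx,s[:,1].min().round(1),s[:,1].max().round(1))
```

```text
t 15.45 pos [ 0.5016 -0.4027  0.071 ] yaw 2.16 tilt [ 9.e-04 -8.e-04 -1.e+00] shift cm [-0.01 -0.12  1.5 ] twist -0.04
glass 0.060567669431731336 0.06117702779235437 x pct [-83.8 -51.3  85.3  85.4] y [-61.9 -61.4  58.5  59.1]
[ 0.0002 -0.0006  0.0602]
   -20 -61.5 59.0
   0 -61.5 59.0
   20 -61.5 58.9
   40 -61.7 58.8
   60 -61.6 58.5
   80 -61.8 58.5
frame 0.029318789792321193 0.03 x pct [-124.6 -121.5  108.6  108.7] y [-84.  -83.6 213.9 220. ]
[-0.      0.0003  0.0294]
   -20 -83.5 194.0
   0 -83.5 82.8
   20 -83.7 82.7
   40 -83.8 82.6
   60 -83.9 82.6
   80 -84.0 82.8
```

View pics/w6.png

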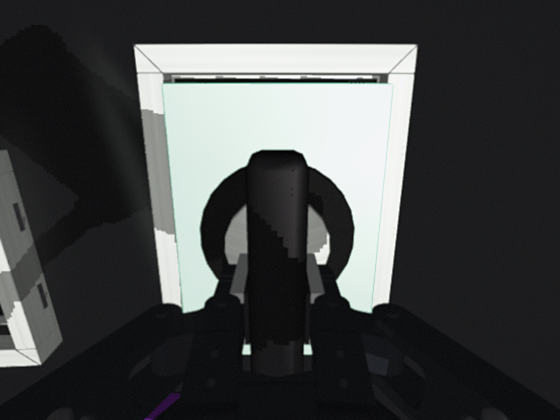

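Wrist view: the pane (163–392 wide at row 83) sits inside the frame outline (135–418), square to it. It is off by about +0.7 mm in x and -0.85 mm in y, so I correct that and descend the last 1.5 cm.

Request:
step_arm(
  motion=[
    [1, -0.07, -0.08, 0, 0],
    [1, -0.07, -0.08, 0.3, 0],
    [1, -0.07, -0.08, 0.6, 0],
    [1, -0.07, -0.08, 0.9, 0],
    [1, -0.07, -0.08, 1.2, 0],
    [1, -0.07, -0.08, 1.4, 0],
    [1, -0.07, -0.08, 1.5, 0],
    [1, -0.07, -0.08, 1.5, 0],
    [1, -0.07, -0.08, 1.5, 0],
    [1, -0.07, -0.08, 1.5, 0],
    [1, -0.07, -0.08, 1.5, 0],
    [1, -0.07, -0.08, 1.5, 0],
    [1, -0.07, -0.08, 1.5, 0],
  ],
)

```text
time: 16.8
tool_pos: [0.5005, -0.4016, 0.0554]
tcp_rot: [3.141, 0.059, 0.0]
wrist_force: [0.1, -1.0, -5.3]
width: 0.24
grip_force: 98.4
```

Run:
```python
from h import *
go(.501,-.402,.056,2.2)
yaw=np.radians(2.2); Rz=np.array([[np.cos(yaw),np.sin(yaw)],[-np.sin(yaw),np.cos(yaw)]])
im,d,c,T=grab("wrist"); P=cloud(d,c,T); br=im.min(2)>110; zg=bot.read_state()["tool_pos"][2]-.0098
for nm,z,m in(("glass",zg,br&(abs(P[...,2]-zg)<.006)),("frame",.03,br&(abs(P[...,2]-.03)<.006))):
    ys,xs=np.nonzero(m); w=onplane(np.c_[xs,ys],z,c,T)[:,:2]-[.5019,-.4017]; w=w@Rz.T*1000; w=w[w[:,0]>-10]
    print(nm,np.median(P[m][:,2]),z,"xmax",w[:,0].max().round(1))
    for xx in(0,30,50,80): s=w[abs(w[:,0]-xx)<2]; print("  ",xx,s[:,1].min().round(1),s[:,1].max().round(1))
go(.501,-.402,.056,2.2)
```

```text
t 16.8 pos [ 0.5005 -0.4016  0.0554] yaw 2.15 tilt [ 1.e-04 -1.e-04 -1.e+00] shift cm [ 0.05  0.04 -0.06] twist -0.05
glass 0.044934486135914525 0.04559041272779854 xmax 84.3
   0 -60.2 59.8
   30 -60.4 59.6
   50 -60.5 59.8
   80 -60.5 59.6
frame 0.029294994958401044 0.03 xmax 108.6
   0 -83.7 82.5
   30 -83.7 82.6
   50 -83.7 82.6
   80 -83.9 82.8
t 16.85 pos [ 0.5004 -0.4016  0.0554] yaw 2.16 tilt [ 1.e-04 -0.e+00 -1.e+00] shift cm [ 0.05  0.04 -0.06] twist -0.04
```

```bash
python3 -c "
from h import *
print(abs(bot.read_state()['joint_vel']).max()); print(bot.finish_job())"
```

```text
0.002497735500794221
the job is handed in; nothing more can be done
None
```

The job is handed in at about 17 s. The pane is still held, level and square over the larger frame, about 1 cm above its top edge and centred to about 0.3 mm by the wrist camera; I didn't re-measure the tubes, the small frame or the other bench items afterwards.

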